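# Clear the lid knob and hold the find box open

## Task

A small roll of tape has been dropped over the knob of the grey archive box. Lift it up off the knob and lay it flat in the empty grey card tray beside the box, then raise the box's lid by its knob and keep holding it open at about 45 degrees, so that the find inside can be looked at. The lid falls shut by itself, so finish while still gripping the knob; leave the clay jar, the white tape roll and the blower alone, and do not push the tray about.

Things in the scene. Friction and masses are not known exactly. Their poses are not given: they have to be found in the camera images.
- box: small grey archive box, fixed to the table, 159 x 156 x 52 mm. Origin: centre of its underside. z up, own +y points to its front (the lip facing away from the hinge, roughly towards the robot), own x runs along the hinge. It stands either left or right of the robot's middle line, the tray on the other side.
- box_lid (a joint): hinge of the box's lid, rad: 0 shut, 0.785 is 45 degrees open, stop at 2.0. The lid (with knob about 80 g) falls shut when let go. The axis is level, along the box's own x, through point lid_hinge at the rear top edge.
- lid_hinge (a point): point on the hinge axis in the middle of the box's rear top edge: 77.4 mm behind the box's centre (own -y), 49.5 mm above the table. Axes as the box's (fixed, does not turn with the lid).
- knob: slim black knob standing upright on the lid (turns with it), on the lid's centre line 38 mm in front of the box's centre (own +y). Total height 46 mm above the lid's top, which is 51 mm above the table when shut: a stem of 9 mm diameter with a ball of 16 mm diameter on top. Origin: where it meets the lid; z along the stem, y to the front, as the lid turns.
- knob_ball (a point): centre of the knob's ball, 38 mm above the lid's top along the stem; from the hinge axis 115.4 mm to the front and 39.5 mm up when shut. The ball can turn between two finger pads that close along the hinge axis, so the gripper may stay upright while the lid turns.
- roll: small roll of beige tape, 60 mm across, 19 mm high, 55 to 115 g, lying flat on the lid round the knob's stem; its hole lets the ball pass with about 2 mm all round. Origin: centre of its underside, z up.
- tray: open grey card tray, loose, 200 x 130 mm (own x by own y), 24 mm high, walls and floor 2 mm. Origin: centre of its underside.
- jar: brown clay jar, 70 mm across, 107 mm high, bystander. Origin: centre of its underside.
- white_roll: roll of white cotton tape lying flat on the table, 66 mm across, 15 mm high, bystander. Origin: centre of its underside.
- blower: black rubber bulb blower with yellow nozzle, 129 mm long (own y), 53 mm thick, bystander. Origin: centre of its underside.

How it is judged:
By the outcome, as a careful person would: the job done as asked, in the order asked, and still so for the second after the job is handed in, while the arm keeps its last pose, push and grip.
It also fails if it takes over 64 s, if anything falls off the work surface, if the arm or the gripper's body presses on something with over 40 N, if the wrist force passes 120 N, or if a joint passes its speed limit or range.

## Robot

A 6-joint arm with a two-finger parallel gripper is mounted at the origin on the work surface; the furniture and walls round the work are solid. World frame = base frame: x ahead of the robot, y to its left, z up, the work surface at z = 0. Lengths are in mm, angles in rad, forces in N, time in s.
With the tool pointing down it reaches from about 350 to 850 mm from the base axis. Payload 8.1 kg.
Tool frame: the origin (TCP) lies midway between the tips of the shut fingers; the grasp point (between the pads) lies 19 mm behind it (grip_point_offset is the distance from the TCP to the grasp point, in mm); z points along the fingers, y is the line along which they close (so a half turn about z gives the same grasp; the last joint's range is limited). The gripper opens to 93 mm and grips with 3 to 60 N. Pads are 15 mm wide; open, the fingers measure 128 mm over their backs; the gripper's body (75 mm by 188 mm) begins 65 mm behind the grasp point.
Start: joints at [1.208, 0.13, 1.488, -0, 1.523, -0.085], TCP at [164.522, 577.007, 218.635] pointing down, gripper open.
Joint ranges: [-2.96, 2.96], [-0.89, 2.26], [0.02, 2.5], [-1.34, 4.48], [0, 2.73], [-2.66, 2.66]. Speed limits (rad/s): [2.39, 2.39, 2.79, 3.14, 3.14, 3.14].

## Interface

Orientations are given as a 3x3 rotation matrix whose columns are the frame's x, y, z axes.
In Python, from cell import * gives the robot as it stands.
- The arm moves only by the tool send_rows, never from a script. Its argument "rows" is text: rows parted by semicolons, each of 6 numbers parted by spaces: the shift along the tool's x, y, z each as a share of 0.4 m, from -1 to 1, then the turn, a rotation vector about the tool's x, y, z each as a share of pi/2 rad, from -1 to 1. A call has 1 to 12 rows; each row is the pose to reach, as a shift and turn from the pose commanded when the call began, along the tool's axes at that moment; what a row does not reach only later rows make up. A row lasts 1/10 s, in which the tool goes at most 50 mm and 8.59 degrees, less where a joint would pass 70% of its speed; a pose out of reach is approached as far as the arm can. A call with a number of a shift or a turn outside -1 to 1 is refused whole. A call with a gripper value outside its range is refused whole. "jaw" is the closure, from 0 (fully open) to 1 (shut), set as the call begins (left out, the last holds). The fingers move at their own pace and stop on an object; "grip_force" is the grip in N (left out, the last holds). Time passes only in rows, so rows that repeat a pose let the fingers close. It gives the time, the measured TCP pose, the force, the opening and the grip force at its end, in the units of the state.
- state(): the state, without advancing time (a new reading comes with each control period).
- get_image(name): name is "side" or "top" or "wrist"; returns (picture, depth): 420x560x3 uint8, red, green, blue; 420x560 float32, mm along the optical axis (not along the pixel's ray), 0 where there is no reading.
- camera_info(name): a dict with "camera_matrix" (3x3 intrinsics, pixels), "eye" and "rotation" of the camera in the world. Camera axes: x right, y up, looking along -z (the intrinsics and any distortion apply to the point x, -y, -z); pixel columns grow to the right and rows downward; lengths in mm; the calibration is good to about 2 mm. A picture is of the moment at which its call begins: read the wrist's pose just before it. camera_info takes no time and is no camera call; for the wrist camera it gives the pose at the moment of the call.
- hand_in(): hands the job in; it is judged then, once.
Trained networks look in the newest picture that a camera, given by its name, has taken for a name from the list of things; names that differ only in an ending like _2 or _b are one class to them, and where a whole thing is asked for, a point or a joint stands for the part that bears it (a point fixed in the world has none). Each returns a list of dicts, best first, with "confidence" (0 to 1); they miss things now and then, are a little off and sometimes report something else, mostly with a low value. They report only what shows in the picture. A call takes as long as a camera call.
- look_for(camera, target): "xy" ([column, row] in pixels, amid what is visible of it).
- cut_out(camera, target): "mask" (420x560 bool, what is visible of it) and "xy" ([column, row] in pixels, amid what is visible of it).
The state is a dict: "clock": time; "qpos": joint angles; "joint_vel": joint speeds; "joint_torque": joint torques, N m; "tool_pos": TCP position; "eef_rot": TCP orientation; "force": force on the tool from outside, world axes, zero at the start; "ft_torque": the same for the moment, N m; "opening": finger opening in mm; "gripper_force": force on a finger pad.
Only numpy, scipy, OpenCV 4.12 (cv2) and the standard library are available. Lean on these libraries where they do the work, as an engineer would, in place of code of your own. Each camera call takes 0.05 s, during which the arm holds its last target. There are 200 camera calls.

## Working session

There is one attempt and no reset: what is moved stays moved. The work goes in short steps, Python scripts to look and compute and a tool call to move; the robot and the scene stay as the last step left them, time stands still between calls to the robot, and variables do not carry over. Pictures are saved under pics/ and viewed, at most 10 in all, crops included, and the job is handed in when it is done.

Besides the shell and the picture viewer there is one more tool, called after ">>>" as a command line: name --argument value ..., lists and objects as JSON in quotes. send_rows: Moves the arm, as the interface text tells. Its arguments: {"type":"object","properties":{"rows":{"type":"string"},"jaw":{"type":"number"},"grip_force":{"type":"number"}},"required":["rows"]}

```bash
ls; mkdir -p pics
cat > h.py <<'E'
from cell import *
import numpy as np, cv2
def world(cam,info,uv,d):
    K=np.array(info["camera_matrix"]);R=np.array(info["rotation"]);e=np.array(info["eye"])
    uv=np.atleast_2d(uv).astype(float);d=np.atleast_1d(d)
    x=(uv[:,0]-K[0,2])/K[0,0]*d;y=(uv[:,1]-K[1,2])/K[1,1]*d
    return e+np.c_[x,-y,-d]@R.T
def cloud(cam,mask,dep,info):
    v,u=np.nonzero(mask&(dep>0));return world(cam,info,np.c_[u,v],dep[v,u])
E
python3 - <<'E'
from h import *
print(state())
ims=[]
for c in("top","side"):
    info=camera_info(c);p,d=get_image(c);cv2.imwrite(f"pics/{c}0.png",p[:,:,::-1]);np.save(f"{c}d.npy",d)
    print(c,{k:np.round(v,3).tolist() if not isinstance(v,str) else v for k,v in info.items()})
    for t in("box","knob","roll","tray","jar","white_roll","blower"):
        for r in cut_out(c,t)[:2]:
            P=cloud(c,r["mask"],d,info)
            print(t,round(r["confidence"],2),np.round(r["xy"]),len(P),np.round(np.median(P,0)),np.round(np.percentile(P,2,axis=0)),np.round(np.percentile(P,98,axis=0)))
            np.save(f"m_{c}_{t}.npy",r["mask"]) if r is not None else 0
E
```

```text
pics
{'clock': 0.0, 'qpos': array([ 1.20760692e+00,  1.31129055e-01,  1.48923392e+00, -2.10364426e-06,
        1.52300973e+00, -8.54205229e-02]), 'joint_vel': array([ 5.96837948e-05, -1.72293773e-03, -2.13216416e-03,  3.86204926e-04,
       -6.28982415e-04,  4.45197735e-04]), 'joint_torque': array([-6.76859963e-04, -5.59847438e+01, -4.91751802e+01,  7.65528157e-02,
        3.57998209e-02, -1.28713727e-04]), 'tool_pos': array([164.32074832, 576.48643377, 217.63153935]), 'eef_rot': array([[-9.61669607e-01,  2.74210083e-01, -6.30410667e-04],
       [ 2.74210766e-01,  9.61668178e-01, -1.66467833e-03],
       [ 1.49774296e-04, -1.77373594e-03, -9.99998416e-01]]), 'force': array([ 0.27991624,  0.34282455, -0.18245813]), 'ft_torque': array([ 0.01169127, -0.00403405,  0.00325547]), 'gripper_force': 0.0, 'opening': 93.09830473921612}
top {'camera_matrix': [[418.65, 0.0, 281.58], [0.0, 418.65, 218.51], [0.0, 0.0, 1.0]], 'eye': [372.932, -34.357, 1154.206], 'rotation': [[-0.027, 0.988, -0.151], [-0.999, -0.031, -0.025], [-0.029, 0.15, 0.988]]}
box 0.92 [355. 229.] 3095 [ 507. -195.   51.] [ 432
[... 737 characters left out ...]
581. -136.   55.]
knob 0.18 [300. 268.] 3307 [ 496. -243.   52.] [ 430. -288.    8.] [ 582. -135.   55.]
roll 0.7 [304. 271.] 451 [ 502. -257.   70.] [ 477. -276.   52.] [ 535. -222.   73.]
tray 0.7 [262. 212.] 1828 [544. 141.   5.] [440.  46.   1.] [650. 221.  25.]
jar 0.71 [391. 321.] 1515 [ 599. -456.   71.] [ 579. -473.    7.] [ 635. -417.  107.]
jar 0.55 [304. 266.] 71 [ 504. -248.   87.] [ 499. -253.   64.] [ 517. -233.   99.]
white_roll 0.63 [226. 181.] 192 [479. 361.  14.] [451. 340.   0.] [511. 404.  19.]
white_roll 0.58 [299. 273.] 3087 [ 499. -247.   52.] [ 431. -288.    8.] [ 580. -136.   69.]
blower 0.75 [311. 345.] 992 [ 451. -435.   41.] [ 432. -463.    0.] [ 478. -345.   53.]
```

Run:
```python
from h import *
i=camera_info("top");d=np.load("topd.npy");L=lambda t:np.load(f"m_top_{t}.npy")
def rect(P): 
    (c,s,a)=cv2.minAreaRect(P[:,:2].astype(np.float32));return np.round(c,1),np.round(s,1),round(a,1)
P=cloud("top",L("box"),d,i);P=P[(P[:,2]>42)&(P[:,2]<56)];print("lid",rect(P),np.median(P[:,2]))
P=cloud("top",L("roll"),d,i);R=P[(P[:,2]>64)&(P[:,2]<80)];print("roll",cv2.minEnclosingCircle(R[:,:2].astype(np.float32)),np.median(R[:,2]))
B=cloud("top",np.ones_like(L("roll")),d,i);k=B[(B[:,2]>84)&(B[:,2]<110)&(np.hypot(B[:,0]-505,B[:,1]+243)<40)];print("ball",len(k),k.mean(0) if len(k) else "")
P=cloud("top",L("tray"),d,i);T=P[P[:,2]>15];print("tray",rect(P),rect(T))
a=cv2.imread("pics/top0.png");b=cv2.imread("pics/side0.png")
cv2.imwrite("pics/a.png",np.hstack([cv2.resize(a[120:330,100:500],(800,420))]))
cv2.imwrite("pics/b.png",cv2.resize(b[120:400,180:460],(600,600)))
```

```text
lid (array([ 508.9, -205.8]), array([154.6, 158.3]), 87.3) 50.80633898891119
roll ((506.7032775878906, -243.24058532714844), 30.12356185913086) 69.0799779839549
ball 32 [ 506.17778956 -242.92721011   93.14389108]
tray (array([547.7, 137.5]), array([209.4, 135. ]), 17.1) (array([544.3, 134.8]), array([200.8, 130.3]), 17.3)
```

View pics/a.png

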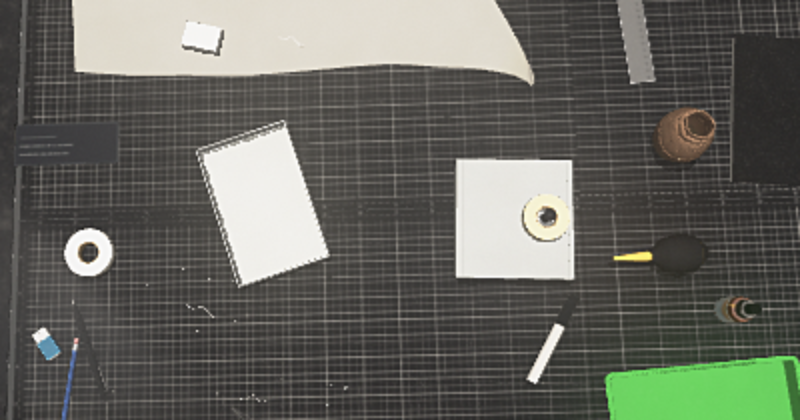

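View pics/b.png

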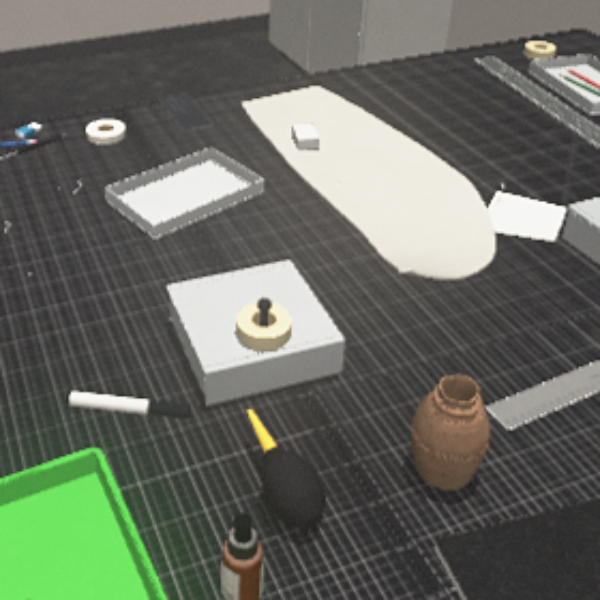

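```bash
cat >> h.py <<'E'
from scipy.spatial.transform import Rotation as Ro
def go(pos,yaw,tag=""):
    """row numbers to TCP pos, tool down, tool y axis at yaw (deg)"""
    s=state();R0=s["eef_rot"];a=np.radians(yaw)
    y=np.array([np.cos(a),np.sin(a),0]);z=np.array([0,0,-1.]);R1=np.c_[np.cross(y,z),y,z]
    sh=R0.T@(np.array(pos)-s["tool_pos"])/400;rv=Ro.from_matrix(R0.T@R1).as_rotvec()/(np.pi/2)
    print(tag,round(s["clock"],2),np.round(s["tool_pos"],1),"row",np.round(np.r_[sh,rv],4))
E
python3 - <<'E'
from h import *
go((470,220,220),10)
E
```

```text
0.8 [164.5 577.  218.7] row [-0.9791 -0.6489 -0.0034  0.      0.      0.712 ]
```

>>> send_rows --rows "-0.98 -0.65 0 0 0 0.71;-0.98 -0.65 0 0 0 0.71;-0.98 -0.65 0 0 0 0.71;-0.98 -0.65 0 0 0 0.71;-0.98 -0.65 0 0 0 0.71;-0.98 -0.65 0 0 0 0.71;-0.98 -0.65 0 0 0 0.71;-0.98 -0.65 0 0 0 0.71;-0.98 -0.65 0 0 0 0.71;-0.98 -0.65 0 0 0 0.71;-0.98 -0.65 0 0 0 0.71;-0.98 -0.65 0 0 0 0.71" --jaw 0

```text
clock: 2.0
tool_pos: [470.1, 219.4, 218.6]
eef_rot: [[-0.176, 0.984, -0.0], [0.984, 0.176, 0.0], [0.0, -0.0, -1.0]]
force: [-0.4, 1.2, 0.3]
opening: 93.3
gripper_force: 0.0
```

Run:
```python
from h import *
go((506.7,-160,220),-2.7)
```

```text
2.0 [470.1 219.4 218.6] row [-9.499e-01 -7.640e-02 -3.900e-03 -3.000e-04 -2.000e-04  1.423e-01]
```

>>> send_rows --rows "-0.95 -0.076 0 0 0 0.142;-0.95 -0.076 0 0 0 0.142;-0.95 -0.076 0 0 0 0.142;-0.95 -0.076 0 0 0 0.142;-0.95 -0.076 0 0 0 0.142;-0.95 -0.076 0 0 0 0.142;-0.95 -0.076 0 0 0 0.142;-0.95 -0.076 0 0 0 0.142;-0.95 -0.076 0 0 0 0.142;-0.95 -0.076 0 0 0 0.142;-0.95 -0.076 0 0 0 0.142"

```text
clock: 3.1
tool_pos: [507.6, -157.9, 218.7]
eef_rot: [[0.043, 0.999, 0.0], [0.999, -0.043, 0.001], [0.001, -0.0, -1.0]]
force: [-0.8, -0.8, 0.5]
opening: 92.9
gripper_force: 0.0
```

Run:
```python
from h import *
i=camera_info("wrist");p,d=get_image("wrist");cv2.imwrite("pics/w0.png",p[:,:,::-1])
print(np.round(i["eye"]),np.round(i["rotation"],2).tolist())
B=cloud("w",np.ones(d.shape,bool),d,i)
near=np.hypot(B[:,0]-506,B[:,1]+243)<45
k=B[near&(B[:,2]>82)&(B[:,2]<110)];print("ball",len(k),k.mean(0) if len(k) else "", k.min(0),k.max(0))
r=B[near&(B[:,2]>64)&(B[:,2]<80)];print("roll",len(r),cv2.minEnclosingCircle(r[:,:2].astype(np.float32)),np.median(r[:,2]))
l=B[(B[:,2]>46)&(B[:,2]<56)&(np.abs(B[:,0]-509)<95)&(np.abs(B[:,1]+206)<95)];print("lid",cv2.minAreaRect(l[:,:2].astype(np.float32)),np.median(l[:,2]))
go((506.7,-243.2,135),-2.7)
```

```text
[512. -74. 384.] [[1.0, 0.04, 0.01], [-0.04, 0.95, 0.3], [-0.0, -0.3, 0.95]]
ball 182 [ 506.02181376 -241.9494319    93.40496603] [ 498.26183172 -250.13345879   86.5162336 ] [ 513.14670274 -236.07375176   97.20405977]
roll 1729 ((506.09027099609375, -244.29104614257812), 30.515703201293945) 69.47780984043771
lid ((507.59002685546875, -205.8062286376953), (153.9678955078125, 158.94378662109375), 87.39850616455078) 50.970783492212945
 3.15 [ 507.6 -157.9  218.7] row [-0.2132  0.0068  0.2091  0.     -0.0003  0.0026]
```

View pics/w0.png

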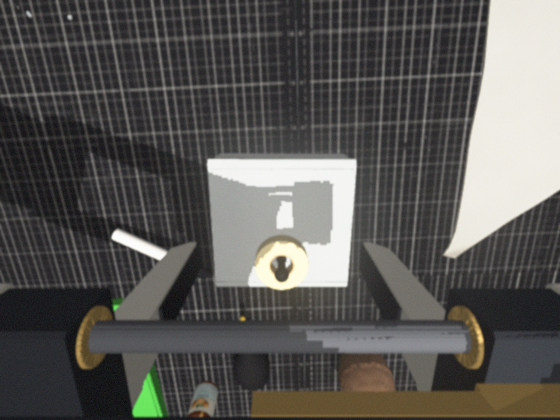

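>>> send_rows --rows "-0.11 0.002 0.09 0 0 0;-0.214 0.004 0.16 0 0 0.003;-0.214 0.004 0.16 0 0 0.003;-0.214 0.004 0.25 0 0 0.003;-0.214 0.004 0.34 0 0 0.003;-0.214 0.004 0.405 0 0 0.003;-0.214 0.004 0.405 0 0 0.003;-0.214 0.004 0.405 0 0 0.003;-0.214 0.004 0.405 0 0 0.003"

```text
clock: 4.05
tool_pos: [506.4, -245.3, 58.7]
eef_rot: [[0.049, 0.999, 0.002], [0.999, -0.049, -0.001], [-0.001, 0.002, -1.0]]
force: [-0.8, 0.4, -0.3]
opening: 92.6
gripper_force: 0.0
```

Run:
```python
from h import *
go((506,-243.5,54.5),-2.7)
```

```text
4.05 [ 506.4 -245.3   58.7] row [ 0.0045 -0.0013  0.0105  0.0014  0.0006 -0.0012]
```

>>> send_rows --rows "0.004 -0.001 0.01 0 0 0;0.004 -0.001 0.01 0 0 0;0.004 -0.001 0.01 0 0 0"

```text
clock: 4.35
tool_pos: [505.0, -243.9, 53.0]
eef_rot: [[0.05, 0.999, 0.0], [0.999, -0.05, -0.0], [-0.0, 0.0, -1.0]]
force: [-0.0, 0.1, 1.0]
opening: 92.6
gripper_force: 0.0
```

>>> send_rows --rows "0 0 0 0 0 0;0 0 0 0 0 0;0 0 0 0 0 0;0 0 0 0 0 0;0 0 0 0 0 0;0 0 0 0 0 0;0 0 0 0 0 0;0 0 0 0 0 0" --jaw 1 --grip_force 25

```text
clock: 5.15
tool_pos: [504.8, -243.9, 52.6]
eef_rot: [[0.05, 0.999, -0.0], [0.999, -0.05, -0.0], [-0.0, -0.0, -1.0]]
force: [-0.4, -0.7, -0.1]
opening: 59.2
gripper_force: 25.0
```

Run:
```python
from h import *
s=state();print(s["opening"],s["gripper_force"],s["force"],s["ft_torque"])
go((506,-243.5,54.5),-2.7)
```

```text
59.248392995357435 24.998796403142478 [-0.36956798 -0.67578168 -0.13139184] [-0.16790404  0.07409396  0.01189776]
 5.15 [ 504.8 -243.9   52.6] row [ 0.0012  0.0029 -0.0047 -0.      0.     -0.0019]
```

>>> send_rows --rows "0 0.0025 -0.01 0 0 0;0 0.0025 -0.025 0 0 0;0 0.0025 -0.04 0 0 0;0 0.0025 -0.05 0 0 0;0 0.0025 -0.05 0 0 0"

```text
clock: 5.65
tool_pos: [506.6, -244.3, 73.9]
eef_rot: [[0.05, 0.999, 0.002], [0.999, -0.05, -0.001], [-0.001, 0.002, -1.0]]
force: [0.7, -0.1, -1.4]
opening: 58.8
gripper_force: 25.0
```

Run:
```python
from h import *
s=state();print(s["force"],s["ft_torque"],s["opening"])
i=camera_info("wrist");p,d=get_image("wrist");cv2.imwrite("pics/w1.png",cv2.resize(p[200:330,200:370,::-1],(680,520)))
go((506,-243.5,120),-2.7)
```

```text
[ 0.67899977 -0.11030571 -1.38672946] [-0.10464967  0.10093383  0.01992516] 58.777399469963214
 5.7 [ 506.2 -244.2   73.3] row [ 0.0015 -0.0006 -0.1168  0.0006  0.0003 -0.0018]
```

View pics/w1.png

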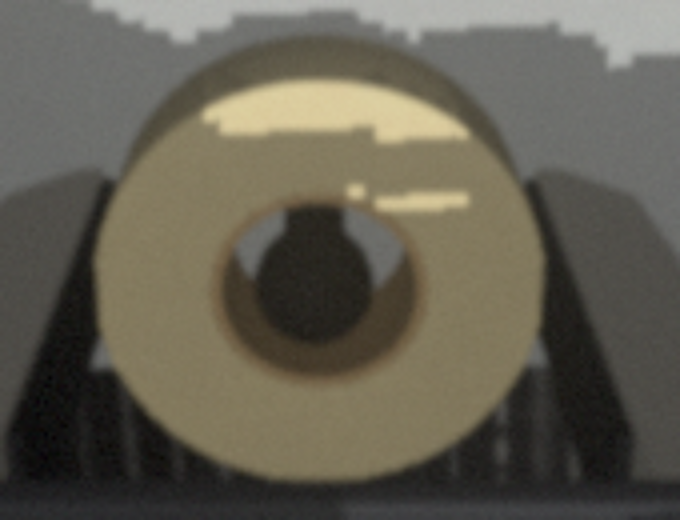

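The roll is lifted with the hole almost centred on the ball (ball at column 315, hole at 320), so I continue straight up.

>>> send_rows --rows "0.001 0 -0.02 0 0 0;0.001 0 -0.04 0 0 0;0.001 0 -0.06 0 0 0;0.001 0 -0.08 0 0 0;0.001 0 -0.1 0 0 0;0.001 0 -0.13 0 0 0;0.001 0 -0.18 0 0 0;0.001 0 -0.25 0 0 0;0.001 0 -0.25 0 0 0;0.001 0 -0.25 0 0 0"

```text
clock: 6.7
tool_pos: [506.5, -243.9, 173.8]
eef_rot: [[0.05, 0.999, 0.002], [0.999, -0.05, -0.001], [-0.001, 0.002, -1.0]]
force: [0.6, -0.6, -0.8]
opening: 59.0
gripper_force: 25.0
```

Run:
```python
from h import *
s=state();print(s["force"],s["opening"])
go((544,134.8,170),17.3)
```

```text
[ 0.6318529  -0.567797   -0.76709976] 58.986672531647855
 6.7 [ 506.5 -243.9  173.8] row [ 9.502e-01  4.640e-02  8.500e-03  1.100e-03  9.000e-04 -2.241e-01]
```

>>> send_rows --rows "0.05 0.003 0 0 0 -0.02;0.14 0.007 0 0 0 -0.04;0.23 0.012 0 0 0 -0.06;0.33 0.017 0 0 0 -0.08;0.43 0.021 0 0 0 -0.11;0.53 0.026 0 0 0 -0.13;0.63 0.031 0 0 0 -0.15;0.73 0.036 0 0 0 -0.18;0.82 0.04 0 0 0 -0.2;0.9 0.044 0 0 0 -0.22;0.94 0.046 0 0 0 -0.224;0.95 0.046 0 0 0 -0.224"

```text
clock: 7.9
tool_pos: [542.5, 136.4, 171.4]
eef_rot: [[-0.299, 0.954, -0.002], [0.954, 0.299, -0.0], [0.0, -0.002, -1.0]]
force: [0.2, -0.8, -1.4]
opening: 58.9
gripper_force: 25.0
```

Run:
```python
from h import *
i=camera_info("top");p,d=get_image("top");B=cloud("t",np.ones(d.shape,bool),d,i)
s=state();print(s["force"],s["opening"])
i=camera_info("wrist");p,d=get_image("wrist");cv2.imwrite("pics/w2.png",p[:,:,::-1])
go((544,134.8,40),17.3)
go((544,134.8,5.5),17.3)
```

```text
[ 0.31499019 -0.47305003 -0.54699623] 58.823611469003936
 8.0 [542.8 134.7 171.8] row [-6.000e-04  3.400e-03  3.296e-01 -1.000e-03  2.000e-04 -1.000e-04]
 8.0 [542.8 134.7 171.8] row [-6.000e-04  3.500e-03  4.158e-01 -1.000e-03  2.000e-04 -1.000e-04]
```

View pics/w2.png

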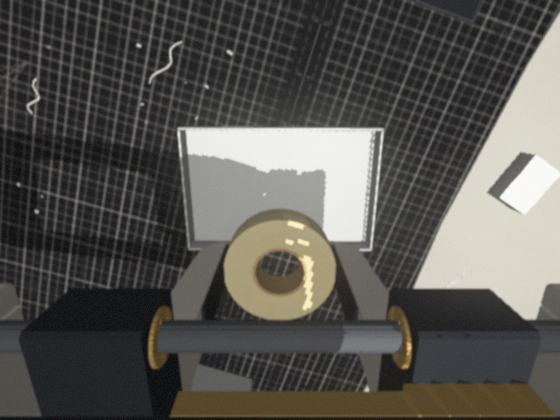

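The tray lies square to the gripper (columns 185–375) with the roll centred at column 280, so I lower it.

>>> send_rows --rows "0 0.003 0.05 0 0 0;0 0.003 0.12 0 0 0;0 0.003 0.19 0 0 0;0 0.003 0.26 0 0 0;0 0.003 0.32 0 0 0;0 0.003 0.35 0 0 0;0 0.003 0.37 0 0 0;0 0.003 0.385 0 0 0;0 0.003 0.395 0 0 0;0 0.003 0.405 0 0 0;0 0.003 0.408 0 0 0;0 0.003 0.408 0 0 0"

```text
clock: 9.2
tool_pos: [544.6, 135.5, 9.7]
eef_rot: [[-0.297, 0.955, 0.0], [0.955, 0.297, 0.0], [-0.0, 0.0, -1.0]]
force: [-0.7, 0.2, -0.5]
opening: 59.1
gripper_force: 25.0
```

Run:
```python
from h import *
s=state();print(s["force"],s["opening"])
go((544,134.8,5),17.3)
```

```text
[-0.72309152  0.24238587 -0.53890392] 59.14051971157188
 9.2 [544.6 135.5   9.7] row [-0.0013 -0.0019  0.0117  0.0002  0.0001  0.    ]
```

>>> send_rows --rows "0 0 0.006 0 0 0;0 0 0.011 0 0 0;0 0 0.011 0 0 0;0 0 0.011 0 0 0"

```text
clock: 9.6
tool_pos: [544.3, 135.4, 5.0]
eef_rot: [[-0.297, 0.955, -0.0], [0.955, 0.297, -0.0], [-0.0, -0.0, -1.0]]
force: [-0.0, 0.4, 0.2]
opening: 59.0
gripper_force: 25.0
```

>>> send_rows --rows "0 0 0 0 0 0;0 0 0 0 0 0;0 0 0 0 0 0;0 0 0 0 0 0;0 0 0 0 0 0;0 0 0 0 0 0;0 0 0 0 0 0" --jaw 0.12

```text
clock: 10.3
tool_pos: [544.4, 135.4, 5.0]
eef_rot: [[-0.297, 0.955, -0.0], [0.955, 0.297, -0.0], [-0.0, -0.0, -1.0]]
force: [0.3, -0.6, -0.4]
opening: 82.0
gripper_force: 0.0
```

>>> send_rows --rows "0 0 -0.02 0 0 0;0 0 -0.06 0 0 0;0 0 -0.12 0 0 0;0 0 -0.2 0 0 0;0 0 -0.3 0 0 0;0 0 -0.45 0 0 0;0 0 -0.45 0 0 0;0 0 -0.45 0 0 0"

```text
clock: 11.1
tool_pos: [546.7, 135.8, 189.8]
eef_rot: [[-0.297, 0.955, 0.007], [0.955, 0.297, 0.001], [-0.001, 0.007, -1.0]]
force: [-0.1, -0.3, 0.3]
opening: 81.7
gripper_force: 0.0
```

Run:
```python
from h import *
s=state();print(s["force"],s["opening"])
i=camera_info("wrist");p,d=get_image("wrist");cv2.imwrite("pics/w3.png",p[:,:,::-1])
go((506,-243,180),-2.7)
```

```text
[-0.09727846 -0.34517855  0.32632553] 81.66868960666193
 11.15 [545.2 135.6 186.8] row [-8.745e-01 -3.749e-01  1.620e-02  2.000e-03 -1.000e-04  2.222e-01]
```

View pics/w3.png

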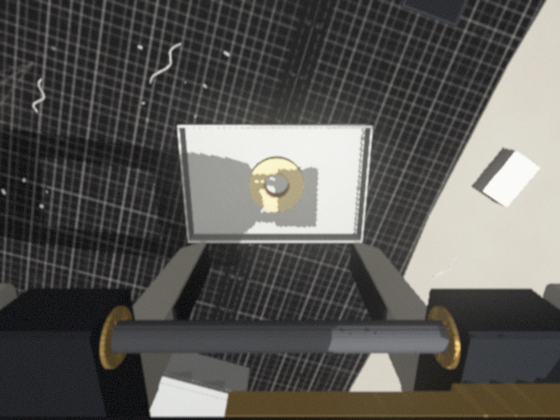

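The roll lies flat in the tray (pixel 276,184). Now the knob.

>>> send_rows --rows "-0.1 -0.043 0 0 0 0.03;-0.2 -0.085 0 0 0 0.05;-0.3 -0.13 0 0 0 0.08;-0.4 -0.17 0 0 0 0.1;-0.5 -0.215 0 0 0 0.13;-0.6 -0.257 0 0 0 0.16;-0.7 -0.3 0 0 0 0.18;-0.8 -0.343 0 0 0 0.21;-0.874 -0.375 0 0 0 0.222;-0.874 -0.375 0 0 0 0.222;-0.874 -0.375 0 0 0 0.222;-0.874 -0.375 0 0 0 0.222" --jaw 0.4

```text
clock: 12.35
tool_pos: [504.5, -241.7, 183.6]
eef_rot: [[0.046, 0.999, -0.002], [0.999, -0.046, 0.002], [0.002, -0.002, -1.0]]
force: [0.2, -0.2, -0.2]
opening: 55.7
gripper_force: 0.0
```

Run:
```python
from h import *
for c in("wrist","side"):
    i=camera_info(c);p,d=get_image(c)
    B=cloud("w",np.ones(d.shape,bool),d,i)
    n=(np.hypot(B[:,0]-506,B[:,1]+243)<20)
    k=B[n&(B[:,2]>84)&(B[:,2]<102)]
    if len(k):print(c,"ball",len(k),k.mean(0),k.min(0),k.max(0))
print(state()["opening"]);go((506,-243,70),-2.7)
```

```text
wrist ball 263 [ 506.03321376 -242.93752031   93.92966309] [ 498.71138703 -251.5605982    87.12299722] [ 513.66203045 -236.62575628   98.06117893]
side ball 38 [ 504.63363042 -249.34026006   93.23798529] [ 498.21203762 -254.60815228   84.89659024] [ 513.45544297 -242.09424777   98.5848222 ]
55.59784130497014
 12.45 [ 505.1 -241.6  184.4] row [-0.0037  0.0028  0.2859 -0.0006 -0.0005  0.0012]
```

>>> send_rows --rows "-0.0055 0.0025 0.08 0 0 0.001;-0.0055 0.0025 0.16 0 0 0.001;-0.0055 0.0025 0.22 0 0 0.001;-0.0055 0.0025 0.26 0 0 0.001;-0.0055 0.0025 0.286 0 0 0.001;-0.0055 0.0025 0.286 0 0 0.001;-0.0055 0.0025 0.286 0 0 0.001"

```text
clock: 13.15
tool_pos: [506.7, -245.4, 71.7]
eef_rot: [[0.048, 0.999, 0.001], [0.999, -0.048, -0.001], [-0.001, 0.001, -1.0]]
force: [-0.1, 0.9, 0.5]
opening: 55.9
gripper_force: 0.0
```

>>> send_rows --rows "0 0 0 0 0 0;0 0 0 0 0 0;0 0 0 0 0 0;0 0 0 0 0 0;0 0 0 0 0 0;0 0 0 0 0 0;0 0 0 0 0 0;0 0 0 0 0 0" --jaw 1 --grip_force 20

```text
clock: 13.95
tool_pos: [505.8, -245.2, 70.7]
eef_rot: [[0.048, 0.999, -0.0], [0.999, -0.048, 0.0], [-0.0, -0.0, -1.0]]
force: [-2.6, 0.7, 2.2]
opening: 14.7
gripper_force: 20.0
```

Run:
```python
from h import *
s=state();print(s["force"],s["opening"],s["gripper_force"])
c=np.array([507.1+0,-0,0]);f=np.array([-.047,-.999,0]);P0=s["tool_pos"];R=s["eef_rot"]
go((506,-243.8,70),-2.7)
r=np.hypot(115.4,39.5);a0=np.arctan2(39.5,115.4)
for t in range(5,51,5):
    a=a0+np.radians(t);df=r*np.cos(a)-115.4;dz=r*np.sin(a)-39.5
    print(t,np.round(R.T@(df*f+[0,0,dz])/400,4))
```

```text
[-2.55381866  0.65786185  2.23747244] 14.673635711469915 20.000278651714325
 13.95 [ 505.8 -245.2   70.7] row [ 0.0036  0.0003  0.0016 -0.0003  0.     -0.0008]
5 [ 0.0097 -0.     -0.0248]
10 [ 0.0215 -0.0001 -0.0486]
15 [ 0.0354 -0.0001 -0.0713]
20 [ 0.0512 -0.0001 -0.0927]
25 [ 6.880e-02 -1.000e-04 -1.127e-01]
30 [ 0.088  -0.0002 -0.131 ]
35 [ 0.1088 -0.0002 -0.1476]
40 [ 0.131  -0.0003 -0.1623]
45 [ 0.1543 -0.0003 -0.1751]
50 [ 0.1787 -0.0003 -0.1857]
```

>>> send_rows --rows "0.0045 0 -0.0125 0 0 0;0.0097 0 -0.0248 0 0 0;0.0155 0 -0.037 0 0 0;0.0215 0 -0.0486 0 0 0;0.0284 0 -0.06 0 0 0;0.0354 0 -0.0713 0 0 0;0.043 0 -0.082 0 0 0;0.051 0 -0.0927 0 0 0;0.051 0 -0.0927 0 0 0;0.051 0 -0.0927 0 0 0" --grip_force 25

```text
clock: 14.95
tool_pos: [506.8, -224.5, 107.6]
eef_rot: [[0.048, 0.999, -0.001], [0.999, -0.048, 0.0], [0.0, -0.001, -1.0]]
force: [-4.0, 0.4, -1.4]
opening: 14.4
gripper_force: 25.0
```

Run:
```python
from h import *
s=state();print(s["force"],s["opening"],s["tool_pos"],s["clock"])
i=camera_info("side");p,d=get_image("side");cv2.imwrite("pics/s1.png",cv2.resize(p[150:360,180:460,::-1],(800,600)))
```

```text
[-4.01014002  0.44592954 -1.39589667] 14.391963607650844 [ 506.7650431  -224.51161537  107.62395656] 14.95
```

View pics/s1.png

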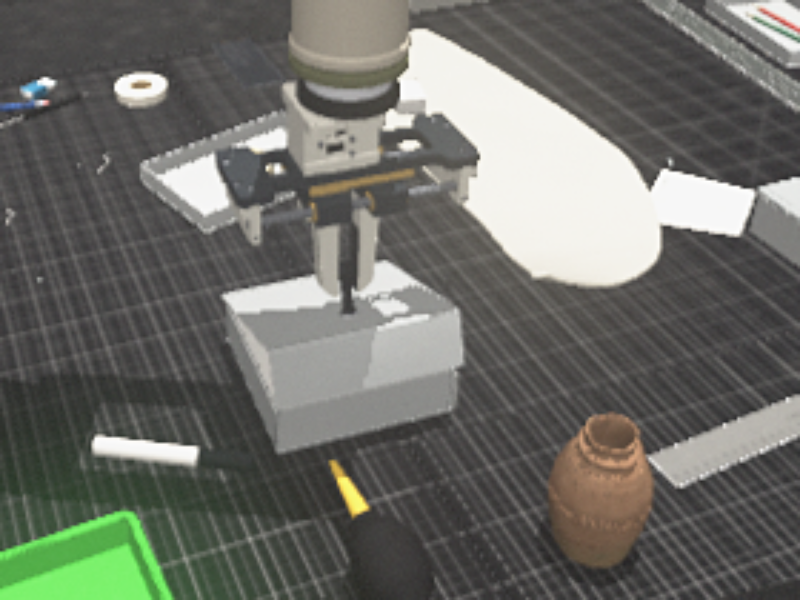

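The lid rises with the knob gripped (knob at 348,290 in the crop). I continue along the arc to 45°.

>>> send_rows --rows "0.0085 -0.001 -0.01 0 0 0;0.0178 -0.002 -0.02 0 0 0;0.027 -0.002 -0.0292 0 0 0;0.037 -0.002 -0.0383 0 0 0;0.047 -0.002 -0.0467 0 0 0;0.0578 -0.002 -0.0549 0 0 0;0.0688 -0.002 -0.0623 0 0 0;0.08 -0.002 -0.0696 0 0 0;0.0915 -0.002 -0.076 0 0 0;0.1033 -0.002 -0.0824 0 0 0;0.1033 -0.002 -0.0824 0 0 0;0.1033 -0.002 -0.0824 0 0 0"

```text
clock: 16.2
tool_pos: [508.5, -183.6, 141.1]
eef_rot: [[0.048, 0.999, 0.001], [0.999, -0.048, -0.001], [-0.001, 0.001, -1.0]]
force: [2.5, -0.7, -0.4]
opening: 14.0
gripper_force: 25.0
```

Run:
```python
from h import *
s=state();print(s["force"],s["opening"],s["gripper_force"],s["tool_pos"],s["clock"])
i=camera_info("side");p,d=get_image("side");cv2.imwrite("pics/s2.png",cv2.resize(p[150:360,180:460,::-1],(800,600)))
# lid angle: points of lid seen from top/side, in hinge frame
H=np.array([511.5,-128.5,49.5]);f=np.array([-.047,-.999,0]);ax=np.array([.999,-.047,0])
g=s["tool_pos"]+[0,0,19]-H;print("ball ang",np.degrees(np.arctan2(g[2],g@f)-np.arctan2(39.5,115.4)),np.hypot(g[2],g@f))
for c in("top","side"):
    i=camera_info(c);p,d=get_image(c);B=cloud(c,np.ones(d.shape,bool),d,i)-H
    a=B@ax;y=B@f;z=B[:,2];m=(np.abs(a)<76)&(np.abs(a)>45)&(y>-20)&(y<130)&(z>10)&(z<160)&(np.abs(np.arctan2(z,y)-.785)<.3)
    if m.sum()>20:
        q=cv2.fitLine(np.c_[y[m],z[m]].astype(np.float32),cv2.DIST_HUBER,0,.01,.01).ravel();print(c,m.sum(),np.degrees(np.arctan2(q[1],q[0])),q[2:])
```

```text
[ 2.52537229 -0.73024853 -0.43962398] 14.038081148477685 25.000027120113373 [ 508.51485313 -183.62098727  141.0628724 ] 16.2
ball ang 44.570717307654185 123.57940669543568
top 317 40.958588 [48.527485 46.368168]
side 356 38.284832 [107.08422  90.15754]
```

View pics/s2.png

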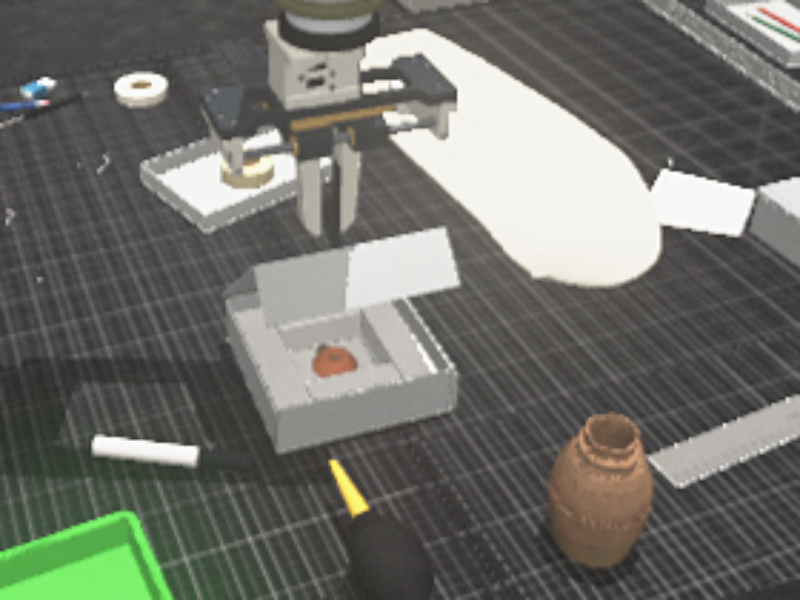

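Run:
```python
from h import *
H=np.array([511.5,-128.5,49.5]);f=np.array([-.047,-.999,0]);ax=np.array([.999,-.047,0])
i=camera_info("top");p,d=get_image("top");B=cloud("t",np.ones(d.shape,bool),d,i)-H
a=B@ax;y=B@f;z=B[:,2]
for lo in(-75,30,50):
  for s in(12,30,48,66,84,98):
    m=(a>lo)&(a<(75 if lo>0 else -45))&(np.abs(y-s)<9)&(z>-10)&(z<150)
    if m.sum()>3:print(lo,s,m.sum(),np.round(np.percentile(z[m],[25,50,75]),1),"ang",np.round(np.degrees(np.median(np.arctan2(z[m],y[m])-np.arcsin(1.5/np.hypot(z[m],y[m])))),1))
```

```text
-75 12 50 [13.9 18.1 20.9] ang 44.2
-75 30 88 [26.  30.9 36. ] ang 44.3
-75 48 7 [44.8 48.  53.6] ang 46.2
-75 66 12 [65.1 70.9 71.6] ang 44.5
-75 84 20 [78.5 83.9 88.7] ang 44.1
-75 98 13 [ 99.2 102.4 103.9] ang 43.9
30 12 74 [ 8.4 11.5 14.8] ang 43.2
50 12 55 [ 9.3 12.4 16.5] ang 43.1
```

```bash
python3 -c "
from h import *
s=state();print(s['opening'],s['force'],s['tool_pos']);print(hand_in())"
```

```text
14.563239271992423 [ 2.31427955 -1.73678304  0.33260068] [ 508.42919388 -183.87429284  140.86848989]
the job is handed in; nothing more can be done
None
```

The small tape roll is lying flat in the grey tray, and the lid is held open by its knob at about 44° (measured from the top camera). I handed the job in with the knob still gripped, at about 16 s of the 64 s limit; the jar, white roll and blower were not touched.

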